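Wedge the keeper up and take the cassette from its dock

TASK

The instrument cassette is locked in its bench dock by a sprung keeper arm. Take the tall white wedge out of the cardboard carton and push it, thin end first, under the foot of the keeper arm until the arm stays up by itself, then slide the cassette out and set it down (do not drop it) flat and right way up inside the steel tray. Leave the keeper propped on the wedge for the next cassette, and do not disturb the low wedge, the bottle, the jar or the tub.

Things in the scene. Friction and masses are not known exactly. Their poses are not given: they have to be found in the camera images.
- dock: White painted dock, fixed to the table; place and turn vary. Origin on the table under the middle of its bay's open mouth; +x runs into the bay, z up. The bay is a tunnel from x = 0 to 85 mm, inside 58 mm wide (y = -29 to 29), outside 70 mm, roof underside 31 mm and top 37 mm above the table, closed at the back. The cassette leaves it along -x, under the keeper arm.
- keeper_hinge (a point): Hinge axis of the steel keeper arm, at dock x = -14, y = -100 mm, 38 mm up, between two white posts 52 mm high (dock y = -116 to -92, x = -38 to 10). The arm is a bar 16 mm wide (dock x) and 8 mm thick that crosses in front of the bay's mouth at dock x = -14, from the hinge to its free end at y = 120 mm; closed, its underside is 34 and its top 42 mm above the table.
- keeper_tooth (a point): Middle of the lower edge of the tooth under the keeper arm, at dock x = -14, y = 0 (24 mm wide along y, 12 mm thick along x). Closed, it is 20 mm above the table, 8 mm deep in the cassette's groove, and stops the cassette from sliding out.
- keeper (a joint): Angle of the keeper arm about its hinge (rad): 0 closed, grows as the free end rises, up to 0.45. A spring shuts it (about 2.5 N at the foot closed, 3.5 N propped). The tooth clears the cassette above about 0.10; the tall wedge with its flat top under the foot holds it at about 0.13.
- keeper_foot (a point): Lowest point, middle, of the rounded foot at the free end of the keeper arm (foot 50 mm wide along dock y, 10 mm thick along x). Closed: dock x = -14, y = 95 mm, 14 mm above the bare table. The wedge goes in along the dock's +x, thin end first, until its flat top is under the foot; the table beyond the foot is free.
- wedge: Tall white plastic wedge, 140 mm long (x), 36 wide (y), 120 g. Origin under its middle. Thin end at x = -70, 6 mm high; the ramp rises evenly to 40 mm high at x = 10, then a flat top to the thick end at x = 70. Parallel upright sides. It starts on the table, its thick half about 75 mm deep in the carton, its thin end out: it can be taken only by the thin part and drawn straight out.
- carton: Cardboard carton, fixed to the table, 85 mm long (x), 66 mm wide, 58 mm high with closed top; walls 3 mm, no floor, open at the -x face only, from which the wedge sticks out. Origin on the table under its centre. It may be on either side.
- cassette: Aluminium instrument cassette, closed block 150 mm long (x), 50 wide (y), 28 high, 240 to 390 g. Origin at the centre of its underside. A groove 24 mm wide, 12 mm deep crosses its top at x = -26 to -2. It starts on the table in the dock, origin and axes as the dock's within a few mm: its -x half sticks out of the bay and past the keeper arm, the rest is under the roof.
- tray: Shallow stainless tray, fixed to the table, 215 mm (x) by 130 mm (y) outside, walls 4 mm thick and 16 mm high, inner floor 4 mm above the table. Origin on the table under its centre. It may be on either side.
- low_wedge: Bystander: a lower white wedge, 120 mm long (x), 36 mm wide, only 24 mm high: too low to free the cassette. Origin under its middle.
- bottle: Bystander: amber bottle with black cap, 42 mm diameter, 85 mm high. Origin at the centre of its base.
- jar: Bystander: white jar, 54 mm diameter, 50 mm high. Origin at the centre of its base.
- tub: Bystander: clear round tub of applicator sticks, 50 mm diameter, 103 mm high with the sticks. Origin at the centre of its base.
Things that resemble listed ones, but are neither listed nor needed, are in the scene too. Leave any turquoise or yellow look-alike of the cassette alone.

How it is judged:
By the outcome, as a careful person would: the job done as asked, in the order asked, and still so for the second after the job is handed in, with the robot touching nothing.
It also fails if it takes over 72 s, if anything falls off the work surface, if the arm or the gripper's body presses on something with over 40 N, if the wrist force passes 120 N, or if a joint passes its speed limit or range.

ROBOT

A 6-joint arm with a two-finger parallel gripper is mounted at the origin on the work surface. World frame = base frame: x ahead of the robot, y to its left, z up, the work surface at z = 0. Lengths are in mm, angles in rad, forces in N, time in s.
With the tool pointing down it reaches from about 300 to 775 mm from the base axis. Payload 14.6 kg.
Tool frame: the origin (TCP) lies between the finger pads; the fingertips stand 25 mm ahead of it and the grasp point (between the pads) lies 6 mm ahead of it; z points along the fingers, x is the direction in which the jaws open and shut, and the axes are right-handed (so a half turn about z gives the same grasp; the last joint's range is limited). The gripper opens to 94 mm and grips with 3 to 60 N. Pads are 16 mm wide; open, the fingers measure 119 mm over their backs; the gripper's body (75 mm by 177 mm) begins 78 mm behind the grasp point.
Start: joints at [1.227, 0.3, 1.521, -0, 1.321, -0.067], TCP at [150.301, 529.055, 230.446] pointing down, gripper open.
Joint ranges: [-3.03, 3.03], [-0.79, 2.21], [0.23, 2.52], [-1.04, 4.18], [0, 3.07], [-2.55, 2.55]. Speed limits (rad/s): [2.22, 2.22, 2.57, 3.14, 3.14, 3.14].

INTERFACE

Orientations are given as [roll, pitch, yaw] about the fixed x, y, z axes, in that order (R = Rz(yaw) Ry(pitch) Rx(roll)).
In Python, from cell import manip gives the robot as it stands.
- The arm moves only by the tool apply_moves, never from a script. Its argument "series" is a list of rows, each a list of 3 entries, a list of its own where there are three numbers: the shift along the world's x, y, z in cm, then the turn, a rotation vector about the world's x, y, z in rad, then the opening in per cent of the stroke, from 0 (shut) to 100 (fully open). A call has exactly 10 rows; each row is the pose to reach, as a shift and turn from the pose commanded when the call began; what a row does not reach only later rows make up. A row lasts 1/8 s, in which the tool goes at most 62.5 mm and 10.7 degrees, less where a joint would pass 70% of its speed; a pose out of reach is approached as far as the arm can. A call with a gripper value outside its range is refused whole. The fingers move at their own pace and stop on an object; "grip_force" is the grip in N (left out, the last holds). Time passes only in rows, so rows that repeat a pose let the fingers close, or fill a call up. It gives the time, the measured TCP pose, the force and the opening at its end, in the units of the state.
- manip.read_state(): the state, without advancing time (a new reading comes with each control period).
- manip.camera(name): name is "scene" or "top"; returns (picture, depth): 400x640x3 uint8, red, green, blue; 400x640 float32, mm along the optical axis (not along the pixel's ray), 0 where there is no reading.
- manip.camera_info(name): a dict with "intrinsics" (3x3 intrinsics, pixels), "extrinsics" (4x4, takes a point from world to camera coordinates). Camera axes: x right, y down, z forward; pixel columns grow to the right and rows downward; lengths in mm; the calibration is good to about 2 mm. A picture is of the moment at which its call begins. camera_info takes no time and is no camera call.
- manip.sign_off(): hands the job in, once; it reports no verdict.
The state is a dict: "clock": time; "joints": joint angles; "qd": joint speeds; "effort": joint torques, N m; "eef_pos": TCP position; "eef_rot": TCP orientation; "wrist_force": force on the tool from outside, world axes, zero at the start; "moment": the same for the moment, N m; "finger_gap": finger opening in mm.
Only numpy, scipy, OpenCV 4.12 (cv2) and the standard library are available. Lean on these libraries where they do the work, as an engineer would, in place of code of your own. Each camera call takes 0.05 s, during which the arm holds its last target.

## Working session

There is one attempt and no reset: what is moved stays moved. The work goes in short steps, Python scripts to look and compute and a tool call to move; the robot and the scene stay as the last step left them, time stands still between calls to the robot, and variables do not carry over. Pictures are saved under pics/ and viewed, and the job is handed in when it is done.

Besides the shell and the picture viewer there is one more tool, called after ">>>" by a JSON object that holds its "name" and its "arguments", one argument or row to a line. apply_moves: Moves the arm, as the interface text tells. Its arguments: {"type":"object","properties":{"series":{"type":"array","items":{"type":"array"}},"grip_force":{"type":"number"}},"required":["series"]}

```bash
mkdir -p pics; ls; cat > h.py <<'E'
import numpy as np, cv2
from cell import manip
def grab(n):
    p,d=manip.camera(n); np.savez(f'{n}.npz',p=p,d=d); return p,d
def info(n):
    i=manip.camera_info(n); return np.array(i['intrinsics']),np.array(i['extrinsics'])
def plane(n,uv,z):
    K,T=info(n);uv=np.atleast_2d(np.array(uv,float));R=T[:3,:3];t=T[:3,3];c=-R.T@t
    r=(R.T@np.linalg.inv(K)@np.c_[uv,np.ones(len(uv))].T).T
    return c+r*((z-c[2])/r[:,2])[:,None]
def cloud(n,d):
    K,T=info(n);v,u=np.mgrid[:d.shape[0],:d.shape[1]]
    r=np.linalg.inv(K)@np.stack([u.ravel(),v.ravel(),np.ones(u.size)])
    P=r*d.ravel();P=T[:3,:3].T@(P-T[:3,3:4])
    return P.T.reshape(*d.shape,3)
def proj(n,X):
    K,T=info(n);X=np.atleast_2d(X);c=(T[:3,:3]@X.T+T[:3,3:4]);p=K@c;return (p[:2]/p[2]).T
E
python3 - <<'E'
from h import *
for n in('scene','top'):
    p,d=grab(n); cv2.imwrite(f'pics/{n}0.png',p[:,:,::-1]); K,T=info(n); print(n,K.round(1).tolist(),(-T[:3,:3].T@T[:3,3]).round(),T[2,:3].round(2))
print(manip.read_state())
E
```

```text
pics
scene [[457.6, 0.0, 326.0], [0.0, 457.6, 189.4], [0.0, 0.0, 1.0]] [ 921. -795. 1019.] [-0.33  0.62 -0.71]
top [[511.9, 0.0, 323.7], [0.0, 511.9, 207.0], [0.0, 0.0, 1.0]] [ 184.   43. 1538.] [ 0.19  0.02 -0.98]
{'clock': 0.1, 'joints': array([ 1.22738499e+00,  3.00412719e-01,  1.52150974e+00,  1.95124145e-05,
        1.32073039e+00, -6.66108655e-02]), 'qd': array([ 0.00091223, -0.00153214, -0.00168735, -0.00022111, -0.00220759,
        0.00025727]), 'effort': array([ 2.17876482e-04, -5.32649946e+01, -3.53277898e+01,  7.08684535e-02,
        2.35891604e-02, -3.04043715e-05]), 'eef_pos': array([150.23561061, 528.86129108, 229.94852566]), 'eef_rot': array([-3.14150323e+00,  1.05658985e-03,  1.29399107e+00]), 'wrist_force': array([-0.33967418,  0.11377762, -0.67187796]), 'moment': array([-0.0083394 , -0.03458523,  0.01486265]), 'finger_gap': 94.05020606187182}
```

View pics/scene0.png

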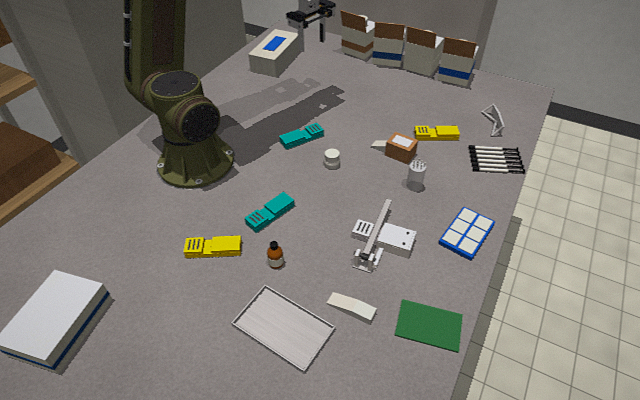

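View pics/top0.png

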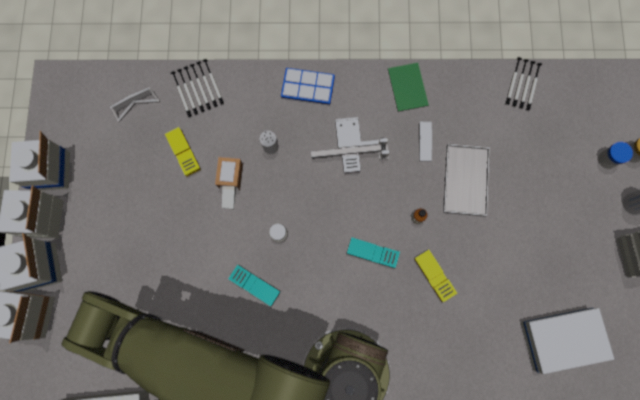

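```bash
python3 - <<'E'
from h import *
t=np.load('top.npz')['p'][:,:,::-1];s=np.load('scene.npz')['p'][:,:,::-1]
cv2.imwrite('pics/c1.png',cv2.resize(t[100:220,200:400],None,fx=4,fy=4,interpolation=cv2.INTER_CUBIC))
cv2.imwrite('pics/c2.png',cv2.resize(s[120:280,320:480],None,fx=3.7,fy=3.7,interpolation=cv2.INTER_CUBIC))
for n in('top','scene'):
  d=np.load(n+'.npz')['d'];P=cloud(n,d)
  q=[(228,170),(228,200),(345,130),(351,165),(315,154),(375,148),(467,180),(426,140),(420,215),(278,232),(268,140)] if n=='top' else [(402,142),(378,145),(400,238),(364,228),(388,203),(368,262),(284,328),(350,306),(332,157)]
  for u,v in q: print(n,u,v,P[v,u].round())
E
```

```text
top 228 170 [591. 355.  53.]
top 228 200 [506. 359.  18.]
top 345 130 [722.   3.  40.]
top 351 165 [613. -15.  30.]
top 315 154 [643.  94.  45.]
top 375 148 [663. -88.  43.]
top 467 180 [ 571. -371.   10.]
top 426 140 [ 694. -247.   26.]
top 420 215 [ 448. -211.   86.]
top 278 232 [403. 201.  52.]
top 268 140 [673. 233.  88.]
scene 402 142 [589. 348.  60.]
scene 378 145 [509. 342.  20.]
scene 400 238 [728. -11.  36.]
scene 364 228 [624. -19.  29.]
scene 388 203 [651.  86.  46.]
scene 368 262 [ 685. -127.   40.]
scene 284 328 [ 579. -373.    5.]
scene 350 306 [ 696. -254.   21.]
scene 332 157 [416. 183.  50.]
```

View pics/c1.png

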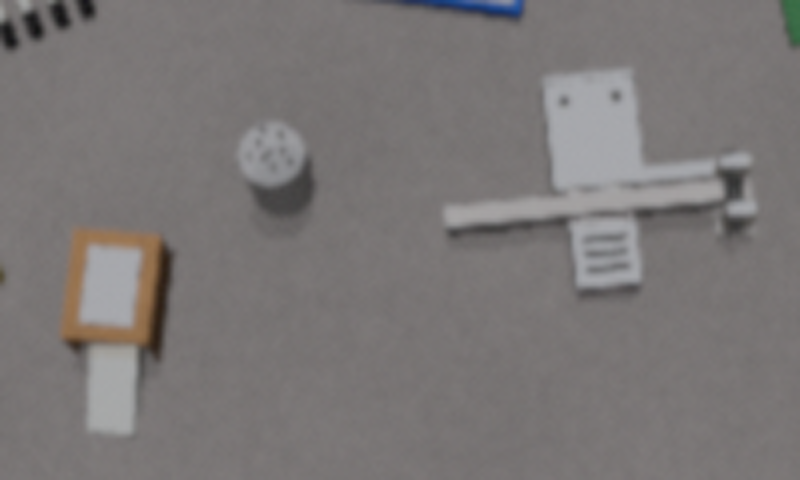

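View pics/c2.png

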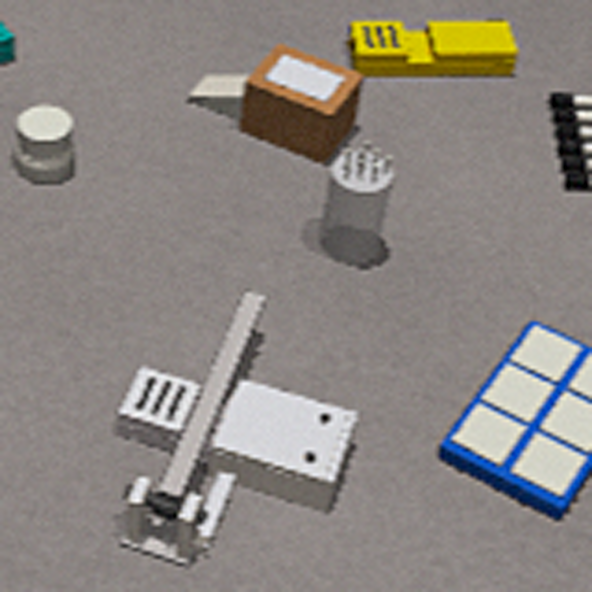

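```bash
python3 - <<'E'
from h import *
t=np.load('top.npz')['p'][:,:,::-1];s=np.load('scene.npz')['p'][:,:,::-1]
def crop(im,x0,y0,w,h,f,name):
    c=cv2.resize(im[y0:y0+h,x0:x0+w],None,fx=f,fy=f,interpolation=cv2.INTER_CUBIC)
    for k in range(0,w,10): cv2.putText(c,str(x0+k),(k*f,10),0,.35,(0,0,255)); cv2.line(c,(k*f,0),(k*f,h*f),(0,0,255) ,1) if 0 else None
    for k in range(10,h,10): cv2.putText(c,str(y0+k),(0,k*f),0,.35,(0,0,255))
    cv2.imwrite(name,c)
crop(t,305,110,92,70,8,'pics/d1.png')
crop(t,205,150,50,70,8,'pics/d2.png')
crop(s,340,190,90,90,6,'pics/d3.png')
crop(s,360,120,70,50,10,'pics/d4.png')
E
```

```text
(no output)
```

View pics/d1.png

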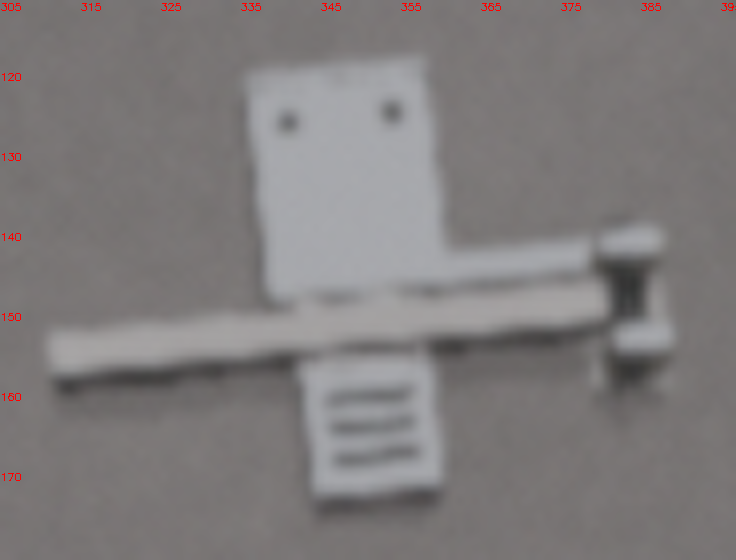

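View pics/d2.png

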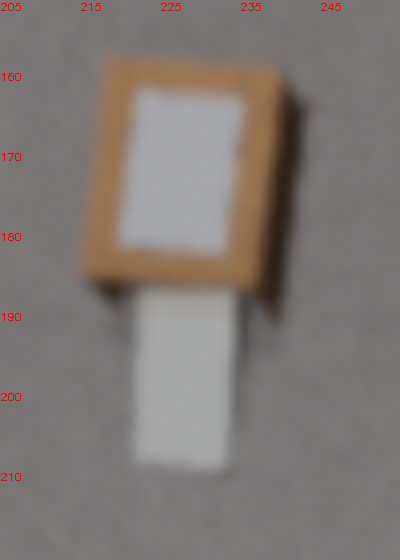

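View pics/d3.png

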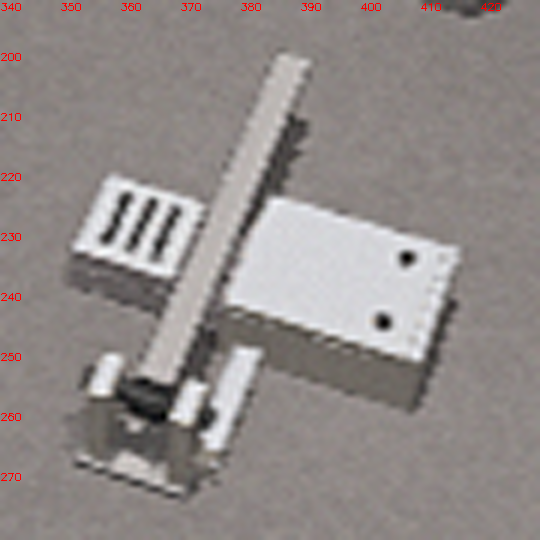

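View pics/d4.png

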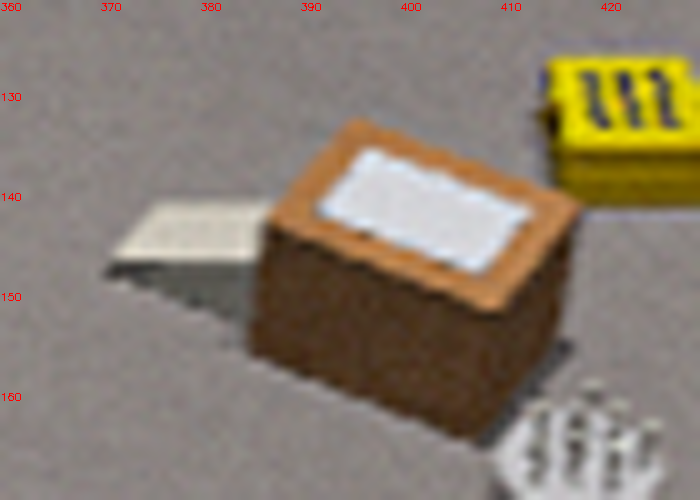

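```bash
cat > m.py <<'E'
from h import *
def cv(pts,x0,y0,f): p=np.array(pts,float); return (p+.5)/f-.5+[x0,y0]
S={'top':dict(
 roof=(cv([(248,74),(425,58),(443,250),(268,298)],305,110,8),37),
 cas=(cv([(315,494),(441,486)],305,110,8),28),
 arm=(cv([(50,332),(52,376)],305,110,8),42),
 carton=(cv([(108,60),(285,74),(262,280),(84,272)],205,150,8),58),
 wthin=(cv([(137,467),(228,467)],205,150,8),6)),
 'scene':dict(
 roof=(cv([(265,198),(460,248),(418,360),(222,300)],340,190,6),37),
 cas=(cv([(112,178),(75,248)],340,190,6),28),
 arm=(cv([(283,55),(312,62)],340,190,6),42),
 carton=(cv([(357,122),(582,208),(498,308),(268,218)],360,120,10),58),
 wthin=(cv([(157,200),(112,262)],360,120,10),6))}
if __name__=='__main__':
 for n in S:
  for k,(p,z) in S[n].items(): print(n,k,plane(n,p,z)[:,:2].round(1).tolist())
E
python3 m.py
```

```text
top roof [[759.1, 31.9], [765.6, -36.5], [687.9, -42.8], [668.7, 24.2]]
top cas [[593.7, 6.2], [596.9, -41.7]]
top arm [[653.5, 107.3], [636.1, 106.3]]
top carton [[629.5, 386.2], [624.1, 319.1], [544.4, 324.8], [547.3, 391.5]]
top wthin [[483.4, 379.8], [483.5, 344.9]]
scene roof [[667.1, 18.7], [758.2, 33.1], [764.3, -36.5], [673.8, -46.4]]
scene cas [[595.6, 3.4], [598.8, -43.6]]
scene arm [[639.9, 103.5], [654.3, 105.8]]
scene carton [[548.6, 389.7], [631.2, 382.2], [625.0, 321.6], [541.9, 328.8]]
scene wthin [[483.5, 380.6], [483.4, 342.6]]
```

```bash
python3 - <<'E'
from m import *
for n,p in (('top',cv([(50,332),(605,282),(52,376),(605,318)],305,110,8)),('scene',cv([(283,55),(138,370),(312,62),(185,382)],340,190,6))):
    w=plane(n,p,42)[:,:2]; print(w.round(1).tolist())
    for a,b in((0,1),(2,3)): v=w[a]-w[b]; print(np.arctan2(-v[0],v[1]))
# rigid fit
src=[];dst=[]
for n,idx in(('top',[0,1]),('scene',[1,2])):
    w=plane(n,S[n]['roof'][0][idx],37)[:,:2]; src+=[(85,35),(85,-35)];dst+=list(w)
    w=plane(n,S[n]['arm'][0],42)[:,:2].mean(0); src+=[(-14,120)];dst+=[w]
src=np.array(src,float);dst=np.array(dst)
a=src-src.mean(0);b=dst-dst.mean(0)
th=np.arctan2((a[:,0]*b[:,1]-a[:,1]*b[:,0]).sum(),(a*b).sum());R=np.array([[np.cos(th),-np.sin(th)],[np.sin(th),np.cos(th)]])
o=dst.mean(0)-R@src.mean(0);print(th,o,(dst-(src@R.T+o)).round(1).tolist())
print('foot',R@[-14,95]+o)
# carton
for n in S:
  w=plane(n,S[n]['carton'][0],58)[:,:2];print(w.mean(0),cv2.minAreaRect(w.astype(np.float32)))
# depth check: dock roof & carton by cloud
for n in S:
  P=cloud(n,np.load(n+'.npz')['d']).reshape(-1,3)
  m=(P[:,2]>30)&(P[:,2]<48)&(abs(P[:,0]-720)<60)&(abs(P[:,1])<60)&(P[:,0]>690);print(n,m.sum(),cv2.minAreaRect(P[m][:,:2].astype(np.float32)))
  m=(P[:,2]>54)&(P[:,2]<66)&(abs(P[:,0]-590)<60)&(abs(P[:,1]-355)<50);print(n,m.sum(),cv2.minAreaRect(P[m][:,:2].astype(np.float32)),P[m].mean(0))
E
```

```text
[[653.5, 107.3], [673.4, -104.1], [636.1, 106.3], [659.1, -103.8]]
0.0939934821157711
0.10921230736982938
[[639.9, 103.5], [658.2, -103.6], [654.3, 105.8], [679.2, -99.8]]
0.08789295175869744
0.12043828972498925
0.1265724953277486 [676.64020903 -12.32831964] [[2.5, -1.2], [0.2, -0.2], [-2.8, 1.9], [1.7, -0.0], [-1.1, -0.1], [-0.5, -0.3]]
foot [650.75989712  80.14443016]
[586.33067507 355.39671927] ((586.2888793945312, 355.260986328125), (67.3123550415039, 82.38213348388672), 86.34535217285156)
[586.68168923 355.57133518] ((586.5811767578125, 355.49395751953125), (61.30863952636719, 84.08818054199219), 84.80329895019531)
top 484 ((724.551513671875, -4.311679840087891), (75.30445861816406, 70.39653015136719), 5.833585739135742)
top 546 ((583.8765869140625, 356.6307678222656), (67.57786560058594, 86.12598419189453), 85.45012664794922) [583.96277057 356.85932208  58.70196256]
scene 571 ((724.0285034179688, -9.001060485839844), (74.8012924194336, 76.36785888671875), 5.575553894042969)
scene 358 ((584.9189453125, 352.10223388671875), (74.22371673583984, 86.81550598144531), 85.11480712890625) [585.55682444 351.50046363  58.36562579]
```

```bash
python3 - <<'E'
from m import *
t=np.load('top.npz')['p'][:,:,::-1]; 
P=cloud('top',np.load('top.npz')['d'])
w=plane('top',cv([(137,467),(228,467)],205,150,8),6); a=plane('top',cv([(137,290),(236,290)],205,150,8),30); print(w.round(1),a.round(1), a.mean(0)-w.mean(0))
c=cv2.resize(t[135:225,400:500],None,fx=6,fy=6,interpolation=cv2.INTER_CUBIC);cv2.imwrite('pics/e1.png',c)
g=cv2.cvtColor(t,cv2.COLOR_BGR2GRAY);m=(g>135).astype(np.uint8);m[:,:440]=0;m[:,495:]=0;m[:140]=0;m[220:]=0
m=cv2.morphologyEx(m,cv2.MORPH_CLOSE,np.ones((5,5)));cs,_=cv2.findContours(m,0,2);k=max(cs,key=cv2.contourArea)
r=cv2.boxPoints(cv2.minAreaRect(k));W=plane('top',r,16);print(r,W.round(1),W.mean(0),cv2.minAreaRect(W[:,:2].astype(np.float32)))
E
```

```text
[[483.4 379.8   6. ]
 [483.5 344.9   6. ]] [[547.2 377.6  30. ]
 [547.3 339.9  30. ]] [63.77514445 -3.66634965 24.        ]
[[443.8978  211.942  ]
 [447.49448 143.60497]
 [489.6409  145.8232 ]
 [486.04422 214.16023]] [[ 470.6 -294.9   16. ]
 [ 685.9 -314.7   16. ]
 [ 678.7 -444.1   16. ]
 [ 464.1 -421.    16. ]] [ 574.84552094 -368.64650021   16.        ] ((574.684326171875, -369.4811096191406), (129.50103759765625, 220.89028930664062), 84.75459289550781)
```

View pics/e1.png

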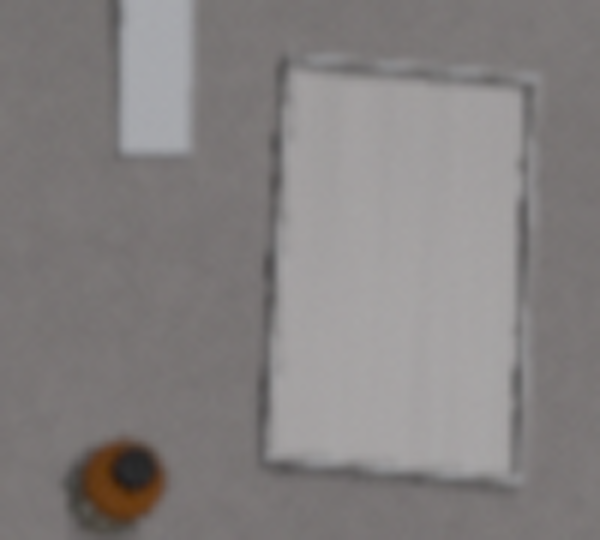

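>>> {"name": "apply_moves", "arguments": {
  "series": [
    [[6,-2.8,0],[0,0,0.05],100],
    [[12,-5.5,0],[0,0,0.1],100],
    [[18,-8.2,0],[0,0,0.15],100],
    [[24,-11,0],[0,0,0.2],100],
    [[30,-13.7,0],[0,0,0.212],100],
    [[36,-16.5,0],[0,0,0.212],100],
    [[37.1,-17,0],[0,0,0.212],100],
    [[37.1,-17,-5],[0,0,0.212],100],
    [[37.1,-17,-10],[0,0,0.212],80],
    [[37.1,-17,-13],[0,0,0.212],80]
  ],
  "grip_force": 40
}}

```text
clock: 1.35
eef_pos: [520.5, 358.4, 97.4]
eef_rot: [-3.139, 0.002, 1.506]
wrist_force: [0.3, 0.6, 0.0]
finger_gap: 77.5
```

>>> {"name": "apply_moves", "arguments": {
  "series": [
    [[0,0.1,-3],[0,0,0],70],
    [[0,0.1,-5],[0,0,0],70],
    [[0,0.1,-6.5],[0,0,0],70],
    [[0,0.1,-7],[0,0,0],70],
    [[0,0.1,-7.1],[0,0,0],30],
    [[0,0.1,-7.1],[0,0,0],0],
    [[0,0.1,-7.1],[0,0,0],0],
    [[0,0.1,-7.1],[0,0,0],0],
    [[0,0.1,-7.1],[0,0,0],0],
    [[0,0.1,-7.1],[0,0,0],0]
  ],
  "grip_force": 40
}}

```text
clock: 2.6
eef_pos: [521.5, 360.2, 30.0]
eef_rot: [3.141, -0.0, 1.506]
wrist_force: [-1.9, -1.1, 7.3]
finger_gap: 35.8
```

>>> {"name": "apply_moves", "arguments": {
  "series": [
    [[0,0,0.1],[0,0,0],0],
    [[-1,0.06,0.1],[0,0,0],0],
    [[-3,0.2,0.1],[0,0,0],0],
    [[-5,0.33,0.1],[0,0,0],0],
    [[-7,0.46,0.1],[0,0,0],0],
    [[-9,0.6,0.1],[0,0,0],0],
    [[-9.5,0.62,1],[0,0,0],0],
    [[-9.5,0.62,5],[0,0,0],0],
    [[-9.5,0.62,10],[0,0,0],0],
    [[-9.5,0.62,12],[0,0,0],0]
  ]
}}

```text
clock: 3.85
eef_pos: [427.2, 366.7, 153.1]
eef_rot: [3.138, -0.003, 1.506]
wrist_force: [0.1, 0.2, -1.5]
finger_gap: 35.8
```

```bash
python3 - <<'E'
from h import *
s,_=grab('scene');t,_=grab('top')
cv2.imwrite('pics/f1.png',np.hstack([cv2.resize(s[80:200,300:460,::-1],None,fx=3,fy=3),cv2.resize(t[140:260,180:280,::-1],None,fx=3,fy=3)]))
E
```

```text
(no output)
```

View pics/f1.png

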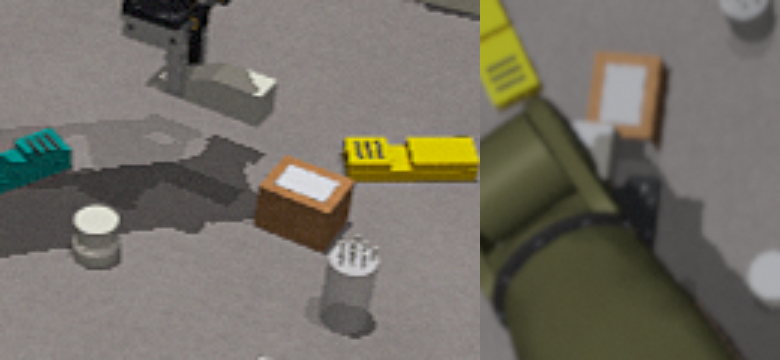

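>>> {"name": "apply_moves", "arguments": {
  "series": [
    [[0.5,-1.6,1],[0,0,-0.18],0],
    [[1.0,-3.2,2],[0,0,-0.36],0],
    [[2,-4.8,2],[0,0,-0.54],0],
    [[3,-6.4,2],[0,0,-0.72],0],
    [[4,-8,2],[0,0,-0.9],0],
    [[5,-9.6,2],[0,0,-1.08],0],
    [[6,-11.2,2],[0,0,-1.26],0],
    [[7,-12.8,2],[0,0,-1.44],0],
    [[8,-14.4,2],[0,0,-1.62],0],
    [[9,-16,2],[0,0,-1.8],0]
  ]
}}

```text
clock: 5.2
eef_pos: [516.4, 205.5, 168.3]
eef_rot: [3.141, 0.001, -0.3]
wrist_force: [0.6, 0.5, -0.7]
finger_gap: 35.8
```

>>> {"name": "apply_moves", "arguments": {
  "series": [
    [[1,-2,0],[0,0,-0.17],0],
    [[2,-4,0],[0,0,-0.34],0],
    [[3,-6,0],[0,0,-0.51],0],
    [[4,-8,0],[0,0,-0.68],0],
    [[5,-10,0],[0,0,-0.85],0],
    [[6,-11.5,0],[0,0,-1.02],0],
    [[7,-13.1,0],[0,0,-1.172],0],
    [[7.4,-13.1,-3],[0,0,-1.172],0],
    [[7.4,-13.1,-7],[0,0,-1.172],0],
    [[7.4,-13.1,-10],[0,0,-1.172],0]
  ]
}}

```text
clock: 6.45
eef_pos: [589.4, 75.0, 66.5]
eef_rot: [3.139, 0.0, -1.466]
wrist_force: [0.4, -0.3, 0.4]
finger_gap: 35.7
```

>>> {"name": "apply_moves", "arguments": {
  "series": [
    [[0,0,-1.5],[0,0,0],0],
    [[0,0,-2.8],[0,0,0],0],
    [[0,0,-3.5],[0,0,0],0],
    [[0,0,-3.8],[0,0,0],0],
    [[0,0,-3.9],[0,0,0],0],
    [[0,0,-3.9],[0,0,0],0],
    [[0,0,-3.9],[0,0,0],65],
    [[0,0,-3.9],[0,0,0],65],
    [[0,0,-3.9],[0,0,0],65],
    [[0,0,-3.9],[0,0,0],65]
  ]
}}

```text
clock: 7.7
eef_pos: [590.3, 75.2, 30.5]
eef_rot: [-3.142, 0.0, -1.466]
wrist_force: [0.3, -0.9, -0.3]
finger_gap: 61.0
```

>>> {"name": "apply_moves", "arguments": {
  "series": [
    [[0,0,2],[0,0,0],65],
    [[0,0,5],[0,0,0],65],
    [[0,0,10],[0,0,0],65],
    [[-6,-0.6,12],[0,0,0],65],
    [[-12,-1.2,12],[0,0,0],65],
    [[-18,-1.9,12],[0,0,0],65],
    [[-24,-2.5,12],[0,0,0],65],
    [[-24,-2.5,12],[0,0,0],65],
    [[-24,-2.5,12],[0,0,0],65],
    [[-24,-2.5,12],[0,0,0],65]
  ]
}}

```text
clock: 8.95
eef_pos: [351.4, 50.3, 150.8]
eef_rot: [-3.141, -0.0, -1.466]
wrist_force: [-0.1, -0.0, -0.3]
finger_gap: 61.2
```

```bash
python3 - <<'E'
from h import *
s,_=grab('scene');t,_=grab('top');print(manip.read_state()['eef_pos'])
cv2.imwrite('pics/g1.png',cv2.resize(s[150:280,300:440,::-1],None,fx=5.7,fy=4.5*1.0 if 0 else 4.6,interpolation=cv2.INTER_CUBIC) if 0 else cv2.resize(s[160:280,300:430,::-1],None,fx=5,fy=5,interpolation=cv2.INTER_CUBIC))
cv2.imwrite('pics/g2.png',cv2.resize(t[120:220,280:390,::-1],None,fx=6,fy=6,interpolation=cv2.INTER_CUBIC))
E
```

```text
[350.96360235  50.28825157 150.4124197 ]
```

View pics/g1.png

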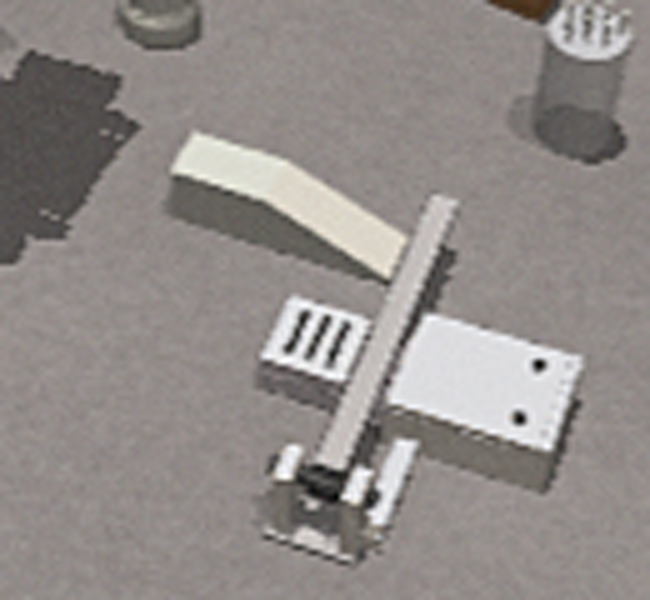

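View pics/g2.png

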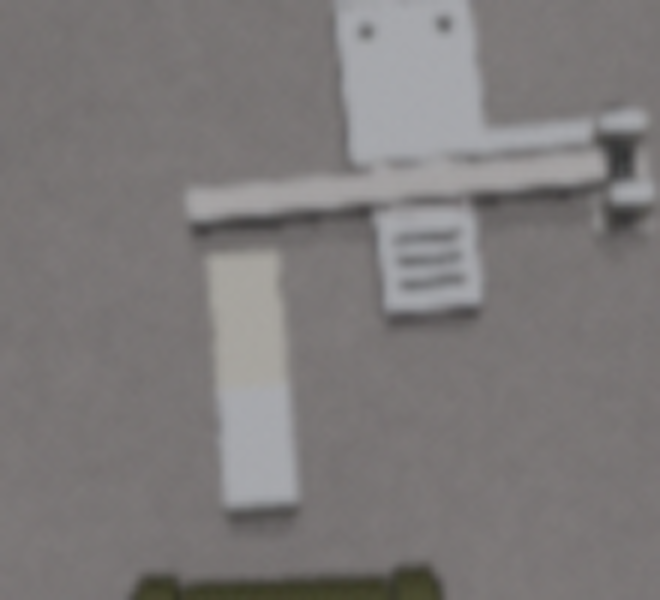

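```bash
python3 - <<'E'
from m import *
a=plane('top',cv([(226,509),(299,503)],280,120,6),40);b=plane('top',cv([(207,252),(281,250)],280,120,6),6)
c=plane('scene',cv([(195,132),(168,178)],300,160,5),40)
a=a[:,:2];b=b[:,:2];print(a,b,c[:,:2]);d=b.mean(0)-a.mean(0);print(np.hypot(*d),np.arctan2(d[1],d[0]))
# in dock coordinates
th=.105;R=np.array([[np.cos(th),-np.sin(th)],[np.sin(th),np.cos(th)]]);o=np.array([677.5,-11.5])
print((np.vstack([a,b,c[:,:2]])-o)@R)
E
```

```text
[[488.10407436  86.44713623]
 [491.226931    50.11758237]] [[630.77602549  98.31707389]
 [631.87715899  60.00577807]] [[490.09466933  85.91785598]
 [493.55417359  43.95876502]]
142.07821221789828 0.0766459932232182
[[-178.08727742  117.25774928]
 [-178.7892174    80.8009804 ]
 [ -34.95702855  114.10927073]
 [ -37.87725792   75.89356529]
 [-176.1631179   116.52275538]
 [-177.12028017   74.43217064]]
```

>>> {"name": "apply_moves", "arguments": {
  "series": [
    [[5,0.6,0],[0,0,0],65],
    [[10,1.1,0],[0,0,0],65],
    [[15.1,1.6,0],[0,0,0],65],
    [[15.1,1.6,-4],[0,0,0],65],
    [[15.1,1.6,-8],[0,0,0],65],
    [[15.1,1.6,-11],[0,0,0],65],
    [[15.1,1.6,-12],[0,0,0],65],
    [[15.1,1.6,-12.1],[0,0,0],0],
    [[15.1,1.6,-12.1],[0,0,0],0],
    [[15.1,1.6,-12.1],[0,0,0],0]
  ]
}}

```text
clock: 10.3
eef_pos: [501.9, 66.3, 30.4]
eef_rot: [-3.14, -0.0, -1.466]
wrist_force: [-0.7, 0.3, 3.2]
finger_gap: 35.9
```

>>> {"name": "apply_moves", "arguments": {
  "series": [
    [[0,0,0],[0,0,0],0],
    [[0,0,0],[0,0,0],0],
    [[1,0.1,0],[0,0,0],0],
    [[2,0.21,0],[0,0,0],0],
    [[3,0.32,0],[0,0,0],0],
    [[4,0.42,0],[0,0,0],0],
    [[5,0.53,0],[0,0,0],0],
    [[6,0.63,0],[0,0,0],0],
    [[6,0.63,0],[0,0,0],0],
    [[6,0.63,0],[0,0,0],0]
  ]
}}

```text
clock: 11.55
eef_pos: [562.0, 72.6, 30.5]
eef_rot: [-3.14, -0.0, -1.466]
wrist_force: [0.4, 0.6, 4.8]
finger_gap: 36.1
```

```bash
python3 - <<'E'
from h import *
s,_=grab('scene')
cv2.imwrite('pics/h1.png',cv2.resize(s[150:280,310:430,::-1],None,fx=4.6,fy=4.6,interpolation=cv2.INTER_CUBIC))
E
```

```text
(no output)
```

View pics/h1.png

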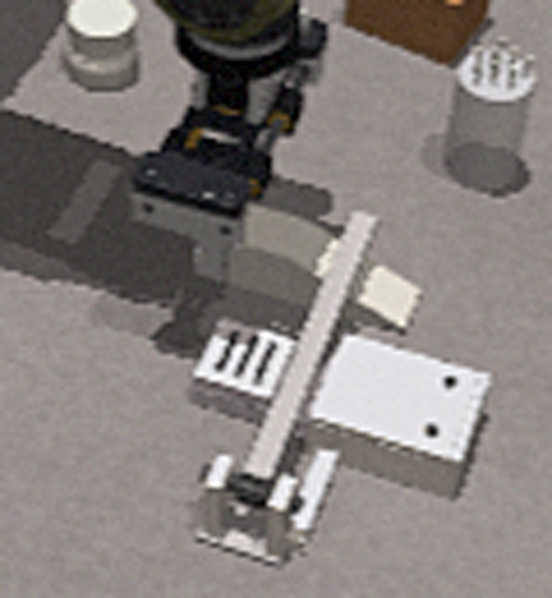

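>>> {"name": "apply_moves", "arguments": {
  "series": [
    [[0.8,0.08,0],[0,0,0],0],
    [[1.6,0.17,0],[0,0,0],0],
    [[2.4,0.25,0],[0,0,0],0],
    [[3.2,0.34,0],[0,0,0],0],
    [[4,0.42,0],[0,0,0],0],
    [[4.8,0.5,0],[0,0,0],0],
    [[5.6,0.59,0],[0,0,0],0],
    [[6.2,0.65,0],[0,0,0],0],
    [[6.2,0.65,0],[0,0,0],0],
    [[6.2,0.65,0],[0,0,0],0]
  ]
}}

```text
clock: 12.85
eef_pos: [623.7, 79.2, 30.4]
eef_rot: [-3.14, 0.0, -1.466]
wrist_force: [0.0, 1.1, 6.2]
finger_gap: 35.6
```

```bash
python3 - <<'E'
from h import *
s,_=grab('scene')
cv2.imwrite('pics/h2.png',cv2.resize(s[150:280,310:430,::-1],None,fx=4.6,fy=4.6,interpolation=cv2.INTER_CUBIC))
E
```

```text
(no output)
```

View pics/h2.png

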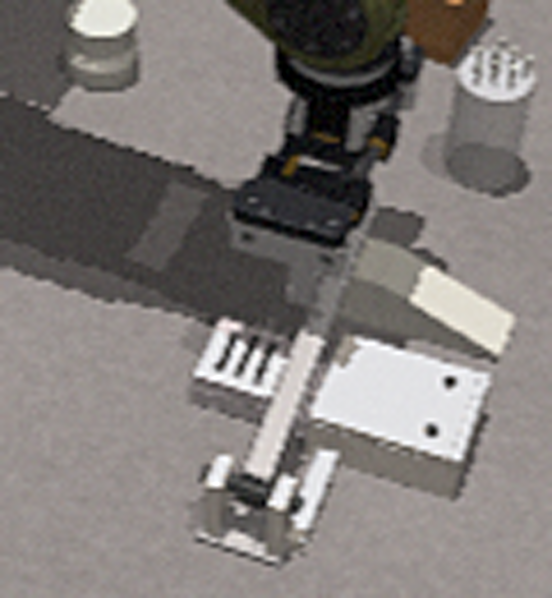

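>>> {"name": "apply_moves", "arguments": {
  "series": [
    [[0,0,0],[0,0,0],60],
    [[0,0,0],[0,0,0],60],
    [[0,0,0],[0,0,0],60],
    [[0,0,0],[0,0,0],60],
    [[0,0,3],[0,0,0],60],
    [[0,0,7],[0,0,0],60],
    [[-3,-0.3,12],[0,0,0],60],
    [[-8,-0.8,14],[0,0,0],60],
    [[-14,-1.4,14],[0,0,0],65],
    [[-14,-1.4,14],[0,0,0],65]
  ]
}}

```text
clock: 14.15
eef_pos: [480.0, 64.9, 169.3]
eef_rot: [3.14, 0.0, -1.466]
wrist_force: [0.8, -0.0, -0.1]
finger_gap: 61.1
```

```bash
python3 - <<'E'
from h import *
s,_=grab('scene');t,_=grab('top');print(manip.read_state()['eef_pos'])
cv2.imwrite('pics/i1.png',cv2.resize(s[180:280,330:430,::-1],None,fx=6,fy=6,interpolation=cv2.INTER_CUBIC))
cv2.imwrite('pics/i2.png',cv2.resize(t[110:190,300:400,::-1],None,fx=7,fy=7,interpolation=cv2.INTER_CUBIC))
E
```

```text
[483.72972828  65.08972583 170.16921085]
```

View pics/i1.png

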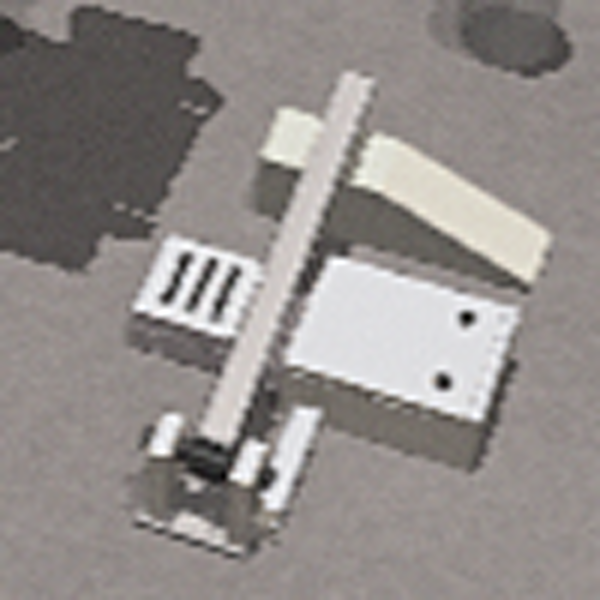

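View pics/i2.png

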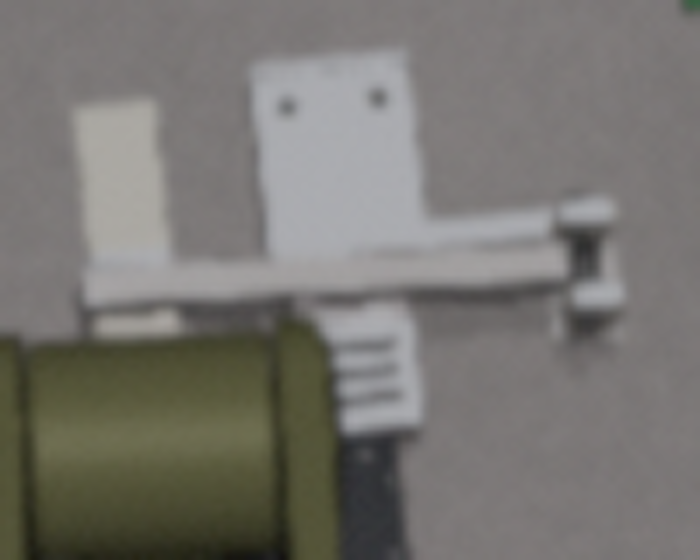

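>>> {"name": "apply_moves", "arguments": {
  "series": [
    [[4,-4,0],[0,0,0],75],
    [[8,-8.2,0],[0,0,0],75],
    [[13.5,-8.2,0],[0,0,0],75],
    [[13.5,-8.2,-4],[0,0,0],75],
    [[13.5,-8.2,-8],[0,0,0],75],
    [[13.5,-8.2,-12],[0,0,0],75],
    [[13.5,-8.2,-13.8],[0,0,0],75],
    [[13.5,-8.2,-14],[0,0,0],75],
    [[13.5,-8.2,-14],[0,0,0],0],
    [[13.5,-8.2,-14],[0,0,0],0]
  ],
  "grip_force": 40
}}

```text
clock: 15.5
eef_pos: [619.1, -17.0, 30.9]
eef_rot: [-3.139, -0.0, -1.466]
wrist_force: [-0.4, -0.2, -0.1]
finger_gap: 54.0
```

>>> {"name": "apply_moves", "arguments": {
  "series": [
    [[0,0,0],[0,0,0],0],
    [[0,0,0],[0,0,0],0],
    [[0,0,0],[0,0,0],0],
    [[-0.5,-0.05,0],[0,0,0],0],
    [[-1,-0.1,0],[0,0,0],0],
    [[-2,-0.21,0],[0,0,0],0],
    [[-3,-0.32,0],[0,0,0],0],
    [[-4,-0.42,0],[0,0,0],0],
    [[-4,-0.42,0],[0,0,0],0],
    [[-4,-0.42,0],[0,0,0],0]
  ]
}}

```text
clock: 16.75
eef_pos: [578.2, -21.3, 30.7]
eef_rot: [-3.141, -0.0, -1.466]
wrist_force: [-6.0, -0.0, 13.8]
finger_gap: 49.6
```

>>> {"name": "apply_moves", "arguments": {
  "series": [
    [[-1,-0.1,0.05],[0,0,0],0],
    [[-2,-0.2,0.05],[0,0,0],0],
    [[-3.5,-0.37,0.05],[0,0,0],0],
    [[-5,-0.53,0.05],[0,0,0],0],
    [[-6.5,-0.68,0.05],[0,0,0],0],
    [[-8,-0.84,0.05],[0,0,0],0],
    [[-9,-0.95,0.05],[0,0,0],0],
    [[-10,-1.05,0.05],[0,0,0],0],
    [[-10,-1.05,0.05],[0,0,0],0],
    [[-10,-1.05,0],[0,0,0],0]
  ]
}}

```text
clock: 18.0
eef_pos: [477.7, -31.8, 30.6]
eef_rot: [3.141, -0.0, -1.466]
wrist_force: [-12.3, -0.7, 31.3]
finger_gap: 49.5
```

```bash
python3 - <<'E'
from h import *
s,_=grab('scene')
cv2.imwrite('pics/j1.png',cv2.resize(s[160:290,290:430,::-1],None,fx=4.5,fy=4.5,interpolation=cv2.INTER_CUBIC))
E
```

```text
(no output)
```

View pics/j1.png

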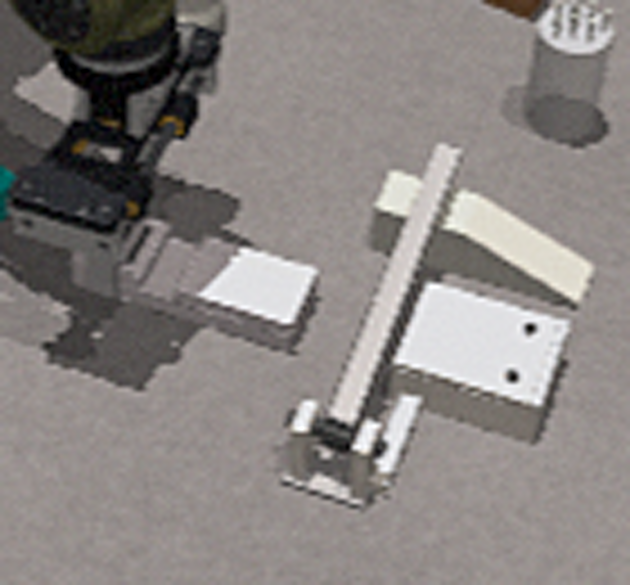

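>>> {"name": "apply_moves", "arguments": {
  "series": [
    [[0,0,0.1],[0,0,0],70],
    [[0,0,0.1],[0,0,0],70],
    [[0,0,0.1],[0,0,0],70],
    [[1.5,0.15,0.1],[0,0,0],70],
    [[3,0.3,0.1],[0,0,0],70],
    [[4.5,0.45,0.1],[0,0,0],70],
    [[5.9,0.6,0.1],[0,0,0],70],
    [[5.9,0.6,0.1],[0,0,0],0],
    [[5.9,0.6,0.1],[0,0,0],0],
    [[5.9,0.6,0.1],[0,0,0],0]
  ]
}}

```text
clock: 19.3
eef_pos: [536.6, -25.7, 30.2]
eef_rot: [3.141, 0.0, -1.466]
wrist_force: [-0.8, 0.1, -3.5]
finger_gap: 49.7
```

>>> {"name": "apply_moves", "arguments": {
  "series": [
    [[0,0,0],[0,0,0],0],
    [[0,0,0],[0,0,0],0],
    [[0,0,1],[0,0,0],0],
    [[0,0,4],[0,0,0],0],
    [[0,0,8],[0,0,0],0],
    [[0,0,12],[0,0,0],0],
    [[0,0,14],[0,0,0],0],
    [[0,0,14],[0,0,0],0],
    [[0,0,14],[0,0,0],0],
    [[0,0,14],[0,0,0],0]
  ],
  "grip_force": 50
}}

```text
clock: 20.55
eef_pos: [536.9, -25.6, 169.4]
eef_rot: [3.14, 0.0, -1.466]
wrist_force: [-0.1, -0.5, -4.1]
finger_gap: 50.0
```

```bash
python3 - <<'E'
from h import *
s,_=grab('scene');print(manip.read_state())
cv2.imwrite('pics/k1.png',cv2.resize(s[120:290,270:430,::-1],None,fx=3.5,fy=3.5,interpolation=cv2.INTER_CUBIC))
E
```

```text
{'clock': 20.6, 'joints': array([-1.15826701e-01,  3.31252048e-01,  1.62758811e+00, -9.51402892e-06,
        1.18435949e+00,  1.35021675e+00]), 'qd': array([ 0.00102271, -0.00258286, -0.00390564,  0.00061321,  0.00265624,
       -0.00056686]), 'effort': array([ 8.52407073e-03, -5.46136308e+01, -3.43758380e+01,  2.53082241e-02,
       -4.85453848e-02, -4.59778698e-05]), 'eef_pos': array([536.95578885, -25.62873499, 169.52059628]), 'eef_rot': array([ 3.14002267e+00,  3.43008066e-04, -1.46604013e+00]), 'wrist_force': array([-0.45079776, -0.92075781, -2.79382904]), 'moment': array([0.04535073, 0.0650586 , 0.02949851]), 'finger_gap': 49.26034973913331}
```

View pics/k1.png

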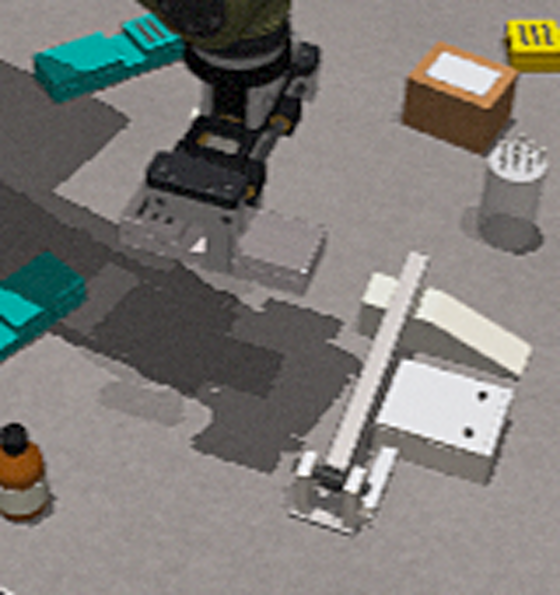

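>>> {"name": "apply_moves", "arguments": {
  "series": [
    [[0.7,-5,0],[0,0,-0.05],0],
    [[1.4,-10,0],[0,0,-0.1],0],
    [[2.1,-15,0],[0,0,-0.15],0],
    [[2.8,-20,0],[0,0,-0.205],0],
    [[3.5,-25,0],[0,0,-0.205],0],
    [[4,-30,0],[0,0,-0.205],0],
    [[4.3,-34,0],[0,0,-0.205],0],
    [[4.3,-34.4,-3],[0,0,-0.205],0],
    [[4.3,-34.4,-6],[0,0,-0.205],0],
    [[4.3,-34.4,-9],[0,0,-0.205],0]
  ]
}}

```text
clock: 21.85
eef_pos: [579.9, -369.6, 78.5]
eef_rot: [3.14, 0.001, -1.671]
wrist_force: [-0.5, 0.4, -2.7]
finger_gap: 49.8
```

```bash
python3 - <<'E'
from h import *
s,_=grab('scene');t,_=grab('top');print(manip.read_state()['eef_pos'])
cv2.imwrite('pics/l1.png',np.hstack([cv2.resize(s[250:390,210:360,::-1],None,fx=3,fy=3),cv2.resize(t[120:260,420:520,::-1],None,fx=3,fy=3)]))
E
```

```text
[ 578.67908664 -368.57504151   75.9419042 ]
```

View pics/l1.png

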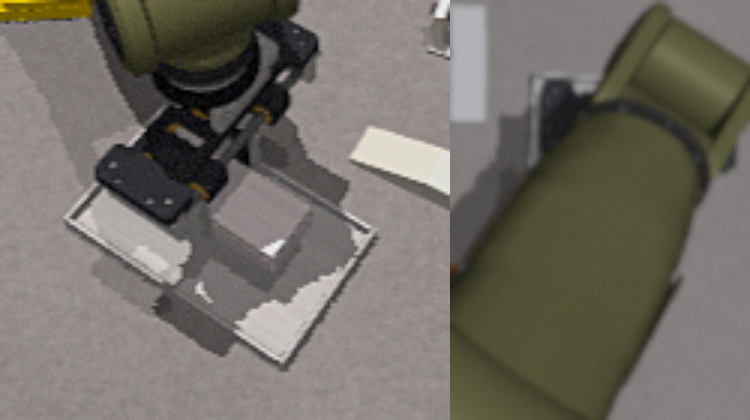

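>>> {"name": "apply_moves", "arguments": {
  "series": [
    [[0,0,-1],[0,0,0],0],
    [[0,0,-2],[0,0,0],0],
    [[0,0,-3],[0,0,0],0],
    [[0,0,-3.6],[0,0,0],0],
    [[0,0,-4],[0,0,0],0],
    [[0,0,-4.2],[0,0,0],0],
    [[0,0,-4.4],[0,0,0],0],
    [[0,0,-4.5],[0,0,0],0],
    [[0,0,-4.55],[0,0,0],0],
    [[0,0,-4.55],[0,0,0],0]
  ]
}}

```text
clock: 23.2
eef_pos: [580.4, -369.6, 35.0]
eef_rot: [-3.141, -0.0, -1.671]
wrist_force: [0.8, -0.2, -1.8]
finger_gap: 50.0
```

>>> {"name": "apply_moves", "arguments": {
  "series": [
    [[0,0,-0.03],[0,0,0],0],
    [[0,0,-0.06],[0,0,0],0],
    [[0,0,-0.09],[0,0,0],0],
    [[0,0,-0.12],[0,0,0],0],
    [[0,0,-0.12],[0,0,0],0],
    [[0,0,-0.12],[0,0,0],0],
    [[0,0,-0.12],[0,0,0],0],
    [[0,0,-0.12],[0,0,0],0],
    [[0,0,-0.12],[0,0,0],0],
    [[0,0,-0.12],[0,0,0],0]
  ]
}}

```text
clock: 24.45
eef_pos: [580.4, -369.6, 34.2]
eef_rot: [-3.141, -0.0, -1.671]
wrist_force: [-4.6, 2.2, 5.6]
finger_gap: 49.5
```

Contact with the tray floor (force went from -2 to +5.6 N). Release, rise and check.

>>> {"name": "apply_moves", "arguments": {
  "series": [
    [[0,0,0],[0,0,0],62],
    [[0,0,0],[0,0,0],62],
    [[0,0,0],[0,0,0],62],
    [[0,0,0],[0,0,0],62],
    [[0,0,2],[0,0,0],62],
    [[0,0,5],[0,0,0],62],
    [[0,0,10],[0,0,0],62],
    [[0,0,16],[0,0,0],62],
    [[-5,6,20],[0,0,0],62],
    [[-10,12,20],[0,0,0],62]
  ]
}}

```text
clock: 25.7
eef_pos: [504.4, -278.6, 232.7]
eef_rot: [-3.137, -0.002, -1.671]
wrist_force: [0.7, 0.3, 0.6]
finger_gap: 58.4
```

>>> {"name": "apply_moves", "arguments": {
  "series": [
    [[-4,4,0],[0,0,0],62],
    [[-8,8,0],[0,0,0],62],
    [[-12,12,0],[0,0,0],62],
    [[-12,16,0],[0,0,0],62],
    [[-12,20,0],[0,0,0],62],
    [[-12,24,0],[0,0,0],62],
    [[-12,24,0],[0,0,0],62],
    [[-12,24,0],[0,0,0],62],
    [[-12,24,0],[0,0,0],62],
    [[-12,24,0],[0,0,0],62]
  ]
}}

```text
clock: 26.95
eef_pos: [384.9, -39.8, 229.4]
eef_rot: [3.142, -0.0, -1.672]
wrist_force: [-0.3, 0.5, 0.2]
finger_gap: 58.1
```

```bash
python3 - <<'E'
from h import *
s,d=grab('scene');t,dt=grab('top')
cv2.imwrite('pics/m1.png',cv2.resize(s[110:390,210:490,::-1],None,fx=2.1,fy=2.1,interpolation=cv2.INTER_CUBIC))
cv2.imwrite('pics/m2.png',cv2.resize(t[100:230,200:500,::-1],None,fx=2.6,fy=2.6,interpolation=cv2.INTER_CUBIC))
P=cloud('scene',d).reshape(-1,3)
m=(abs(P[:,0]-575)<85)&(abs(P[:,1]+369)<40)&(P[:,2]>25);q=P[m];print(m.sum(),q.mean(0),q.std(0),cv2.minAreaRect(q[:,:2].astype(np.float32)))
A=np.c_[q[:,:2]-q[:,:2].mean(0),np.ones(len(q))];print(np.linalg.lstsq(A,q[:,2],rcond=None)[0])
E
```

```text
1117 [ 576.97219677 -371.27539329   31.7492359 ] [46.54878199 15.63428318  2.1559474 ] ((571.5147705078125, -369.2674255371094), (52.327171325683594, 151.45867919921875), 83.6978988647461)
[6.43525528e-04 9.47483544e-03 3.17492359e+01]
```

View pics/m1.png

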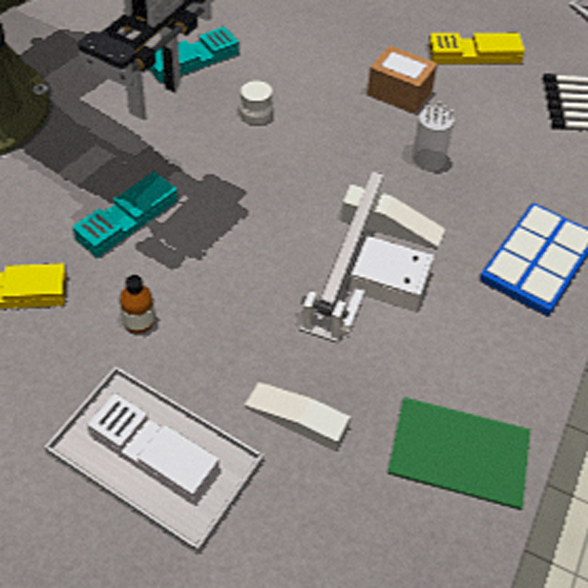

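View pics/m2.png

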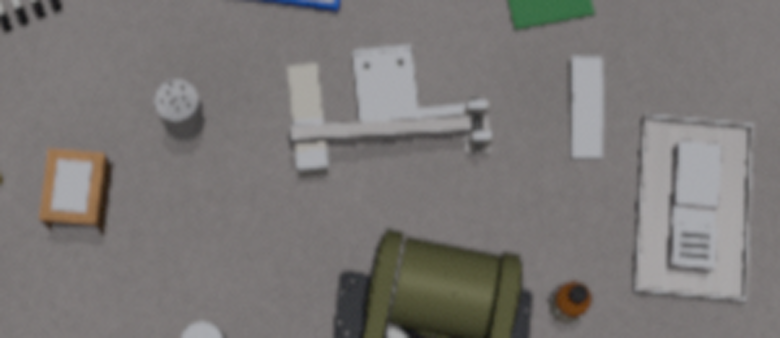

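Both views agree. In the scene crop, the cassette is flat and right way up in the tray at about (155,445), with its top 31.7 mm up (32 expected). The keeper rests on the wedge's flat top at about (365,200), and the bystanders are where they were.

```bash
python3 -c "
from cell import manip
print(manip.sign_off())"
```

```text
the job is handed in; nothing more can be done
None
```

The job is done and handed in at about 27 s of the 72 s allowed; sign-off reports no verdict.

**What I did:** I drew the tall wedge out of the carton by its thin part and turned it round. I regripped it at the thick end and pushed it under the keeper foot until the flat top carried the arm. Then I slid the cassette out, regripped it near its middle and lowered it onto the tray floor before letting go.

**Last checks:**
- **Cassette:** It lies flat and groove up inside the tray, with its top 31.7 mm up (32 expected) and a tilt under 0.01. It sits a few millimetres from the tray's centre.
- **Keeper:** It stays propped with the flat top showing on both sides of the arm. I judged this by eye in both views and did not measure the arm's angle.
- **Bystanders:** The low wedge, bottle, jar and tub look unmoved. I compared them by eye and did not measure them.
- **Forces:** The wrist force peaked at about 31 N upward in the readings after each move, while the cassette was being dragged. Readings were only taken at the end of each move. No check failed or disagreed.

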